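Tip one row of chilling balls into the mug

ROBOT

A 6-joint arm with a two-finger parallel gripper is mounted at the origin on the work surface. World frame = base frame: x ahead of the robot, y to its left, z up, the work surface at z = 0. Lengths are in mm, angles in rad, forces in N, time in s.
With the tool pointing down it reaches from about 250 to 850 mm from the base axis. Payload 12.5 kg.
Tool frame: the origin (TCP) lies at the very end of the fingers, on their centre line; the grasp point (between the pads) lies 19 mm behind it (manip.hold_point_z is the distance from the TCP to the grasp point, in mm); z points along the fingers, y is the line along which they close (so a half turn about z gives the same grasp; the last joint's range is limited). The gripper opens to 93 mm and grips with 3 to 60 N. Pads are 15 mm wide; open, the fingers measure 128 mm over their backs; the gripper's body (75 mm by 188 mm) begins 65 mm behind the grasp point.
Start: joints at [1.174, 0.351, 1.652, -0, 1.139, -0.085], TCP at [168.693, 523.476, 218.633] pointing down, gripper open.
Joint ranges: [-2.75, 2.75], [-0.79, 2.1], [0.01, 2.65], [-1.57, 4.71], [0.07, 3.14], [-2.87, 2.87]. Speed limits (rad/s): [2.22, 2.22, 2.79, 3.14, 3.14, 3.14].

INTERFACE

Orientations are given as a 3x3 rotation matrix whose columns are the frame's x, y, z axes.
In Python, from plant import manip gives the robot as it stands.
- The arm moves only by the tool run_rows, called as name(argument=value, ...), one argument or row to a line, values as JSON. Schema: {"type":"object","properties":{"offsets":{"type":"string"},"only":{"type":"string"},"quiet":{"type":"boolean"},"lines":{"type":"string"}},"required":["offsets"],"additionalProperties":false}. offsets is a string of 1 to 8 rows, parted by a bar, with the numbers parted by spaces; each row has 7 numbers: a rotation vector rx, ry, rz in a scale on which 1.0 is 90 degrees, then dx, dy, dz in shares of the most that a row can go, 1 being 50 mm, then the finger opening in mm; each row shifts and turns the commanded pose from where the row before left it, along the tool's axes as they then stand; what a row does not reach is not made up. A row lasts 1/10 s, in which the tool goes at most 50 mm and 0.15 rad, less where a joint would pass 70% of its speed; a pose out of reach is approached as far as the arm can. The fingers move at their own pace and stop on an object; the grip force is fixed at half the most. Time passes only in rows, so rows that do not move let the fingers close. The tool returns the time, the measured TCP pose, the force, the opening and the grip force at its end. only (a regular expression) keeps the lines of the reply that match it, lines (a string "A,B") keeps lines A to B, and quiet returns only ok. Shift and turn numbers lie between -1 and 1, and a call with a number outside is refused. Input that does not fit is refused with a message, and nothing moves.
- manip.state(): the state, without advancing time (a new reading comes with each control period).
- manip.get_image(name): name is "side" or "top"; returns a dict with "image" (480x640x3 uint8, red, green, blue), "depth" (480x640 float32, mm along the optical axis (not along the pixel's ray), 0 where there is no reading), "fx", "fy", "cx", "cy" (pixels), "k1" (the pictures are not rectified: a ray, as slopes to the right and down, at radius r is drawn at 1 + k1 r^2 times it, then the intrinsics apply), "cam_to_world" (4x4, takes a point from camera to world coordinates). Camera axes: x right, y up, looking along -z (the intrinsics and any distortion apply to the point x, -y, -z); pixel columns grow to the right and rows downward; lengths in mm; the calibration is good to about 2 mm. A picture is of the moment at which its call begins.
- manip.job_done(): hands the job in; it is judged then, once.
Trained networks look in a picture, given as the dict that the camera call returned (one of the last four; its "shot" number tells which), for a name from the list of things; names that differ only in an ending like _2 or _b are one class to them, and where a whole thing is asked for, a point or a joint stands for the part that bears it (a point fixed in the world has none). Each returns a list of dicts, best first, with "p" (0 to 1); they miss things now and then, are a little off and sometimes report something else, mostly with a low value. They report only what shows in the picture. A call takes as long as a camera call. They do not tell look-alikes from the thing itself.
- manip.search_frame(picture, label): "at" ([column, row] as shares, 0 to 1, of the picture: columns of its width, rows of its height, amid what is visible of it).
- manip.landmark_of(picture, label): "at" ([column, row] as shares, 0 to 1, of the picture: columns of its width, rows of its height: a listed point, or the origin of a listed thing).
The state is a dict: "clock": time; "joints": joint angles; "qvel": joint speeds; "effort": joint torques, N m; "tcp_pos": TCP position; "tool_rot": TCP orientation; "wrist_force": force on the tool from outside, world axes, zero at the start; "moment": the same for the moment, N m; "opening": finger opening in mm; "gripper_force": force on a finger pad.
Only numpy, scipy, OpenCV 4.12 (cv2) and the standard library are available. Lean on these libraries where they do the work, as an engineer would, in place of code of your own. Each camera call takes 0.05 s, during which the arm holds its last target. There are 200 camera calls.

TASK

Stand the copper mug with the handle upright in the middle of the small cork coaster and let go of it; then pick up the wooden ball tray, hold its low front lip close above the mug's mouth and tip it so that only the front row of three steel balls rolls into the mug, and set the tray back down level in the middle of the large cork trivet with the other six balls still in their rows. Do not touch the balls with the fingers, do not drop any on the counter, and leave everything else on the counter undisturbed.

Things in the scene. Friction and masses are not known exactly. Their poses are not given: they have to be found in the camera images.
- mug: Copper drinking mug, open at the top: 94 mm across the mouth, 92 mm tall, wall 4 mm, inner floor 5 mm up, foot 80 mm across, about 0.22 kg, standing loose. Origin: centre of its underside; z up; its handle sticks out along the mug's -x axis. (A smaller copper tumbler without handle also stands about; it is not the mug.)
- mug_handle (a point): Point on the mug's handle where fingers closing across it can take it from above: 66 mm from the mug's axis along its -x, 66 mm above the foot. The handle is an upright C of 10 mm round bar in the mug's x-z plane, reaching 86 mm from the axis, its top bar 74 mm and its bottom bar 25 mm above the foot.
- mug_rim (a point): Centre of the mug's mouth, 92 mm above its foot.
- coaster: The smaller of two round cork discs, 112 mm across, 6 mm thick, fixed to the counter. Origin: centre of its underside on the counter; its top is 6 mm up.
- trivet: The larger round cork disc, 160 mm across, 8 mm thick, fixed; the ball tray's place. Origin: centre of its underside; its top is 8 mm up.
- ball_tray: Wooden tray of steel chilling balls, 100 mm deep (x), 92 mm wide (y), 0.28 kg empty, 0.6 kg loaded, on the trivet. Origin: centre of its underside; its FRONT is the -x side. Floor 6 mm thick; side and rear walls 8 mm thick, 26 mm high overall. Three rows of three balls lie across it, parted by two ribs 6 mm high, which hold the middle and rear rows until it is tipped about 55 degrees.
- tray_bar (a point): Centre of the tray's handle bar, 62 mm above the centre of the tray's underside; the tray balances under it. The bar runs along the tray's y, 14 mm thick (x), 24 mm tall (50 to 74 mm above the underside), 76 mm long between its two uprights. The ball tops are 30 mm above the tray's underside.
- tray_lip (a point): Middle of the top of the tray's low front lip: 50 mm in front (-x) of the tray's origin, 7.5 mm above its underside. The lip stands 1.5 mm above the floor in place of a front wall: the front balls roll over it when the tray is tipped slowly front-down by 25 to 30 degrees.
- front0: Plain steel ball, 24 mm across, about 35 g; origin at its centre. It starts in the tray's front row, at tray x about -34 mm, y about -25 mm.
- front1: Plain steel ball, 24 mm across, about 35 g; origin at its centre. It starts in the tray's front row, at tray x about -34 mm, y about 0 mm.
- front2: Plain steel ball, 24 mm across, about 35 g; origin at its centre. It starts in the tray's front row, at tray x about -34 mm, y about 25 mm.
- middle0: Plain steel ball, 24 mm across, about 35 g; origin at its centre. It starts in the tray's middle row, at tray x about -2 mm, y about -25 mm.
- middle1: Plain steel ball, 24 mm across, about 35 g; origin at its centre. It starts in the tray's middle row, at tray x about -2 mm, y about 0 mm.
- middle2: Plain steel ball, 24 mm across, about 35 g; origin at its centre. It starts in the tray's middle row, at tray x about -2 mm, y about 25 mm.
- rear0: Plain steel ball, 24 mm across, about 35 g; origin at its centre. It starts in the tray's rear row, at tray x about 28 mm, y about -25 mm.
- rear1: Plain steel ball, 24 mm across, about 35 g; origin at its centre. It starts in the tray's rear row, at tray x about 28 mm, y about 0 mm.
- rear2: Plain steel ball, 24 mm across, about 35 g; origin at its centre. It starts in the tray's rear row, at tray x about 28 mm, y about 25 mm.
- mill: Bystander: dark turned wooden pepper mill, 52 mm across the foot, 150 mm tall, loose. Origin: centre of its underside.
- tumbler: Bystander: copper tumbler without handle, 60 mm across, 80 mm tall, loose. Origin: centre of its underside.
- jar: Bystander: white jar with a wooden lid, 62 mm across, 84 mm tall, loose. Origin: centre of its underside.
- salt_cellar: Bystander: round marble salt cellar with a knobbed lid, heavy, does not move: 64 mm across, 64 mm tall. Origin: centre of its underside.
- cake_stand: Bystander: black cake stand with a potted cactus on it, heavy, does not move: foot 104 mm across, plate 204 mm across at 85 to 103 mm height, pot and cactus in its middle up to 190 mm. Origin: centre of its underside.
- mortar: Bystander: white stone mortar, heavy, does not move: 120 mm across, 85 mm tall, with a pestle leaning out over its +x rim to 85 mm from the axis and 135 mm height. Origin: centre of its underside.
Mind the look-alikes: they are no part of the job. What is shaped like the coaster but blue is not meant. Leave any black look-alike of the trivet alone.

How it is judged (in metres and radians):
On the way, in this order (a step that is already met when the one before it is completed fails the run):
1. the mug stands upright on the coaster, let go (horizontal distance between mug and coaster below 0.017 m and height (world z) of mug between 0.003 and 0.01 m and angle between mug's own z axis and vertical below 0.06 rad and contact force between the fingers and mug below 0.1 N), for 0.2 s.
2. the tray is tipped with its lip over the mug's mouth and close above it (lip within 60 mm of the mouth's centre seen from above, and less than 70 mm above the rim) (angle between ball_tray's own z axis and vertical above 0.35 rad and horizontal distance between tray_lip and mug_rim below 0.06 m and z of tray_lip in the frame of mug below 0.162 m).
At the end, for the whole second after the job is handed in: The mug stands upright on the coaster within 17 mm of its centre, with the three front-row balls lying inside it; the tray stands level on the trivet within 25 mm of its centre (any yaw), with the middle and rear balls still in their own rows; all let go and at rest (horizontal distance between mug and coaster below 0.017 m and height (world z) of mug between 0.003 and 0.01 m and angle between each of mug, ball_tray's own z axis and vertical below 0.06 rad and linear speed of each of mug, ball_tray below 0.02 m/s and horizontal distance between each of front0, front1, front2 and mug below 0.036 m and z of front0 in the frame of mug between 0.01 and 0.06 m and z of front1 in the frame of mug between 0.01 and 0.06 m and z of front2 in the frame of mug between 0.01 and 0.06 m and x of middle0 in the frame of ball_tray between -0.0085 and 0.0035 m and z of middle0 in the frame of ball_tray between 0.012 and 0.024 m and x of middle1 in the frame of ball_tray between -0.0085 and 0.0035 m and z of middle1 in the frame of ball_tray between 0.012 and 0.024 m and x of middle2 in the frame of ball_tray between -0.0085 and 0.0035 m and z of middle2 in the frame of ball_tray between 0.012 and 0.024 m and x of rear0 in the frame of ball_tray between 0.0225 and 0.0345 m and z of rear0 in the frame of ball_tray between 0.012 and 0.024 m and x of rear1 in the frame of ball_tray between 0.0225 and 0.0345 m and z of rear1 in the frame of ball_tray between 0.012 and 0.024 m and x of rear2 in the frame of ball_tray between 0.0225 and 0.0345 m and z of rear2 in the frame of ball_tray between 0.012 and 0.024 m and horizontal distance between ball_tray and trivet below 0.025 m and height (world z) of ball_tray between 0.005 and 0.012 m); the robot touches nothing.
It fails at once if a finger touches a ball (contact force between the fingers and front0 above 0.3 N or contact force between the fingers and front1 above 0.3 N or contact force between the fingers and front2 above 0.3 N or contact force between the fingers and middle0 above 0.3 N or contact force between the fingers and middle1 above 0.3 N or contact force between the fingers and middle2 above 0.3 N or contact force between the fingers and rear0 above 0.3 N or contact force between the fingers and rear1 above 0.3 N or contact force between the fingers and rear2 above 0.3 N).
It fails at once if a ball falls onto the bare counter (height (world z) of any of front0, front1, front2, middle0, middle1, middle2, rear0, rear1, rear2 below 0.0145 m).
It fails at once if the mill, tumbler or jar is moved more than 20 mm or tipped (distance of any of mill, tumbler, jar from where it was at the start of the episode above 0.02 m or angle between any of mill, tumbler, jar's own z axis and vertical above 0.35 rad).
It fails at once if the cake stand, the mortar or the salt cellar is struck (more than 5 N) (contact force between anything else and cake_stand above 5 N or contact force between anything else and mortar above 5 N or contact force between anything else and salt_cellar above 5 N).
It also fails if it takes over 72 s, if anything falls off the work surface, if the arm or the gripper's body presses on something with over 40 N, if the wrist force passes 120 N, or if a joint passes its speed limit or range.

## Working session

There is one attempt and no reset: what is moved stays moved. The work goes in short steps, Python scripts to look and compute and a tool call to move; the robot and the scene stay as the last step left them, time stands still between calls to the robot, and variables do not carry over. Pictures are saved under pics/ and viewed, at most 10 in all, crops included, and the job is handed in when it is done.

```bash
ls; mkdir -p pics
```

Create h.py:
```python
import numpy as np, cv2
from plant import manip
def ray(p,u,v):
    a=np.array([(u-p["cx"])/p["fx"],(v-p["cy"])/p["fy"]]);s=a.copy()
    for _ in range(20): s=a/(1+p["k1"]*(s@s))
    return s
def back(p,u,v,z=None):
    """pixel->world; z given: intersect plane z; else use depth"""
    s=ray(p,u,v);T=np.array(p["cam_to_world"]);d=T[:3,:3]@np.array([s[0],-s[1],-1.]);o=T[:3,3]
    t=(z-o[2])/d[2] if z is not None else float(p["depth"][int(v),int(u)])
    return o+t*d
def line(p,u,v):
    s=ray(p,u,v);T=np.array(p["cam_to_world"]);d=T[:3,:3]@np.array([s[0],-s[1],-1.]);return T[:3,3],d/np.linalg.norm(d)
def meet(l1,l2):
    A=0;b=0
    for o,d in(l1,l2):
        P=np.eye(3)-np.outer(d,d);A=A+P;b=b+P@o
    x=np.linalg.solve(A,b);return x,[float(np.linalg.norm((np.eye(3)-np.outer(d,d))@(x-o))) for o,d in(l1,l2)]
```

Run:
```python
from h import *
np.set_printoptions(precision=1,suppress=True)
P={n:manip.get_image(n) for n in("top","side")}
for n,p in P.items():
    cv2.imwrite(f"pics/{n}0.png",p["image"][:,:,::-1]); print(n,p["fx"],p["k1"],p["cam_to_world"])
Z=dict(mug=0,mug_handle=66,mug_rim=92,coaster=0,trivet=0,ball_tray=8,tray_bar=70,tray_lip=15.5,mill=0,tumbler=0,jar=0,salt_cellar=0,cake_stand=0,mortar=0)
for k,z in Z.items():
    L={}
    for n,p in P.items():
        for r in manip.landmark_of(p,k)[:3]:
            u,v=r["at"][0]*640,r["at"][1]*480
            print(k,n,round(r["p"],2),(round(u),round(v)),back(p,u,v,z))
            L.setdefault(n,line(p,u,v))
    if len(L)==2: print("   meet",*meet(L["top"],L["side"]))
```

```text
pics
top 511.7418771168218 -0.12229129413908874 [[   0.1    1.    -0.2  265.8]
 [  -1.     0.1   -0.    -3.2]
 [   0.     0.2    1.  1135.5]
 [   0.     0.     0.     1. ]]
side 572.7055784989435 -0.14264927914208883 [[    1.      0.2    -0.2   179.9]
 [   -0.3     0.6    -0.7 -1076. ]
 [   -0.      0.7     0.7  1106.2]
 [    0.      0.      0.      1. ]]
mug top 0.65 (452, 265) [ 496.8 -295.4    0. ]
mug top 0.34 (320, 250) [514.3   7.1   0. ]
mug side 0.74 (363, 354) [ 492.6 -312.5    0. ]
mug side 0.21 (267, 238) [367.8 160.5   0. ]
mug side 0.18 (333, 266) [515.1  -9.    0. ]
   meet [ 499.1 -299.9  -18.2] [1.341152927829112, 1.3411529278290937]
mug_handle top 0.73 (313, 262) [471.5  20.4  66. ]
mug_handle top 0.62 (442, 282) [ 444.3 -255.6   66. ]
mug_handle top 0.3 (322, 263) [470.8   0.6  66. ]
mug_handle side 0.88 (339, 322) [ 453.7 -252.6   66. ]
   meet [ 543.3   27.9 -288.7] [3.5655169005861276, 3.565516900586065]
mug_rim top 0.96 (465, 257) [ 497.  -299.9   92. ]
mug_rim side 0.88 (359, 328) [ 483.8 -303.6   92. ]
mug_rim side 0.27 (338, 322) [ 444.  -272.9   92. ]
   mee
[... 1918 characters left out ...]
) [ 531.  -169.3    0. ]
salt_cellar top 0.21 (322, 239) [540.6   4.2   0. ]
salt_cellar side 0.65 (359, 313) [ 527.1 -188.5    0. ]
salt_cellar side 0.38 (340, 325) [ 470.5 -210.8    0. ]
   meet [ 534.6 -172.2  -20.2] [1.088025757900361, 1.0880257579003347]
cake_stand top 0.74 (431, 178) [ 704.2 -245.7    0. ]
cake_stand top 0.2 (247, 316) [354.2 160.4   0. ]
cake_stand side 0.74 (430, 313) [ 698.7 -243.5    0. ]
   meet [ 700.5 -244.7    2.3] [2.640365954058878, 2.640365954058926]
mortar top 0.91 (228, 161) [716.9 238.9   0. ]
mortar side 0.61 (371, 201) [714.6 230.1   0. ]
mortar side 0.34 (280, 192) [456.6 361.7   0. ]
   meet [719.7 240.8  -8.8] [0.7335681483023818, 0.7335681483026019]
```

View pics/top0.png

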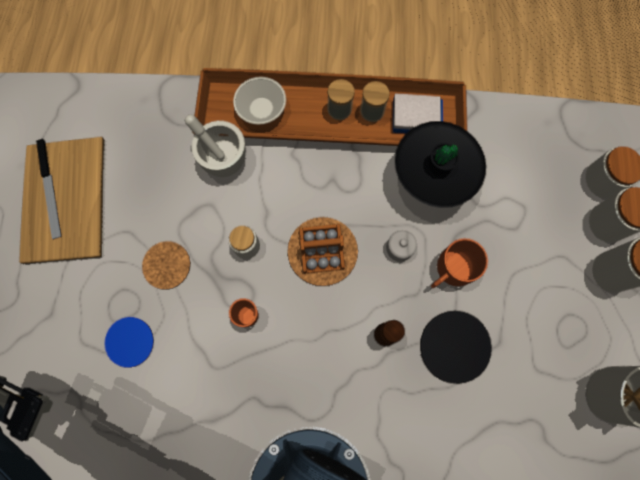

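View pics/side0.png

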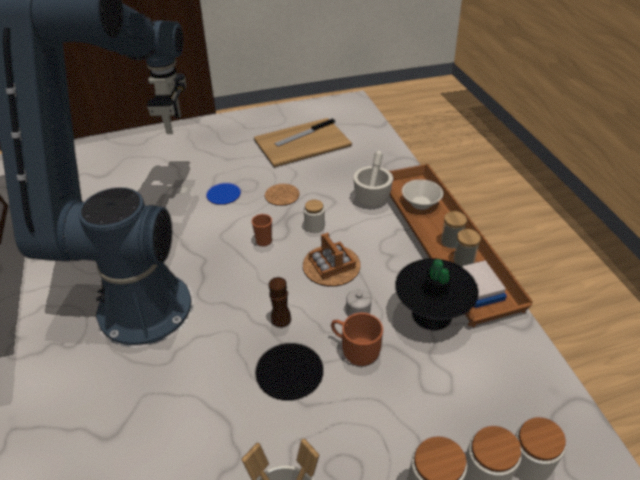

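The top view shows the mug at about (465,260) with its handle towards (433,290). The cork coaster is at (166,265), and the blue disc at (130,342) is the decoy. The tray is on the cork trivet at (322,250) with its front row facing the robot, and the black disc at (455,347) is the other decoy. The side view agrees. Next I'll refine these positions with depth from both views.

Add to h.py:
```python
def cloud(p):
    v,u=np.mgrid[0:480,0:640].astype(np.float32)
    K=np.array([[p["fx"],0,p["cx"]],[0,p["fy"],p["cy"]],[0,0,1]])
    s=cv2.undistortPoints(np.stack([u.ravel(),v.ravel()],1)[:,None],K,np.array([p["k1"],0,0,0,0])).reshape(480,640,2)
    d=p["depth"];X=np.stack([s[...,0]*d,-s[...,1]*d,-d,np.ones_like(d)],-1)
    W=(X@np.array(p["cam_to_world"]).T)[...,:3];W[d<=0]=np.nan;return W
def circ(P):
    from scipy.optimize import least_squares
    f=lambda q:np.hypot(P[:,0]-q[0],P[:,1]-q[1])-q[2]
    return least_squares(f,[*P.mean(0)[:2],50],loss="soft_l1",f_scale=2).x
def near(W,c,r,z0,z1):
    m=(np.hypot(W[...,0]-c[0],W[...,1]-c[1])<r)&(W[...,2]>z0)&(W[...,2]<z1);return m
def line_dir(P):
    c=P.mean(0);w,V=np.linalg.eigh(np.cov((P-c)[:,:2].T));return c,V[:,1],np.sqrt(w)
```

Run:
```python
from h import *
np.set_printoptions(precision=1,suppress=True)
for n in("top","side"):
    p=manip.get_image(n);W=cloud(p);I=p["image"].astype(int)
    print(n,"counter z",np.nanmedian(W[...,2][near(W,(400,50),60,-20,20)]))
    red=(I[...,0]>I[...,2]+30)
    m=near(W,(493,-300),70,84,100)&red; print(" rim",circ(W[m]),np.nanpercentile(W[m][:,2],[50,95]),m.sum())
    c=circ(W[m])[:2]
    q=W[near(W,c,110,45,90)&red];r=np.hypot(*(q[:,:2]-c).T);h=q[r>56];print(" handle",h.mean(0),len(h),h[:,2].max(),"rmax",np.percentile(np.hypot(*(h[:,:2]-c).T),95),"dir",np.degrees(np.arctan2(*(h.mean(0)-[*c,0])[[1,0]])))
    for nm,c,R in(("coaster",(462,360),75),("trivet",(513,3),100)):
        m=(near(W,c,R,-6,16)&(I[...,0]>I[...,2]+35)).astype(np.uint8)
        q=W[m>0];k=cv2.findContours(m,0,1)[0];k=max(k,key=cv2.contourArea)[:,0];e=W[k[:,1],k[:,0]];e=e[~np.isnan(e[:,0])]
        print(" ",nm,circ(e),"mean",q.mean(0),"z",np.median(q[:,2]),len(q))
    m=near(W,(517,2),60,73,95);q=W[m];print("  bar",*line_dir(q),len(q),"zmed",np.median(q[:,2]))
    if n=="top":
        for nm,c in(("mill",(335,-146)),("jar",(512,168)),("tumbler",(352,161))):
            q=W[near(W,c,50,30,170)];print(nm,q.mean(0),q[:,2].max())
```

```text
top counter z -0.5188647781392319
 rim [ 491.1 -300.8   45. ] [90.  93.6] 326
 handle [ 444.6 -246.4   71.1] 75 82.78511972712226 rmax 83.12692300747432 dir 130.53492472332874
  coaster [458.3 355.9  55.4] mean [457.7 355.1   5.3] z 5.2140444211569275 1850
  trivet [512.9   1.8  79.6] mean [503.4   0.1   7.4] z 7.366262050074056 2193
  bar [512.8   4.   80.2] [-0.1  1. ] [ 4.7 29.1] 293 zmed 80.37166452212091
mill [ 330.3 -141.2  120.8] 151.8458629800324
jar [508.  171.6  75.2] 88.34951758429452
tumbler [358.9 162.9  65.8] 86.48152473605546
side counter z -2.796007165462356
 rim [ 491.2 -305.8   44.8] [88.  91.6] 242
 handle [ 444.3 -254.1   67.7] 47 78.32937302436926 rmax 79.7212487743208 dir 132.20151034829885
  coaster [458.9 352.4  55.2] mean [458.8 350.1   2.7] z 2.8711991848409752 614
  trivet [511.9  -1.2  75.8] mean [501.3 -28.4   6. ] z 5.58211886917843 968
  bar [513.8  -3.9  77.9] [-0.2  1. ] [ 5.5 30.3] 162 zmed 77.90888909434648
```

Add to h.py:
```python
from scipy.spatial.transform import Rotation as Ro
def plan(pos,R=None):
    """tool-frame: rotation first (all about tcp), then translation in the new axes"""
    s=manip.state();R0=np.array(s["tool_rot"]);R=R0 if R is None else R
    rv=Ro.from_matrix(R0.T@R).as_rotvec();d=R.T@(np.array(pos)-np.array(s["tcp_pos"]))
    print("tcp",np.round(s["tcp_pos"],1),"t",round(s["clock"],2),"rotvec",np.round(rv,4),"shift",np.round(d,1),"|d|",round(float(np.linalg.norm(d))),"shift in present axes",np.round(R0.T@(np.array(pos)-np.array(s["tcp_pos"])),1))
def down(yang):
    """tool pointing down with tool y at angle yang (deg)"""
    a=np.radians(yang);y=np.array([np.cos(a),np.sin(a),0]);z=np.array([0,0,-1.]);return np.stack([np.cross(y,z),y,z],1)
```

Run:
```python
from h import *
print(np.round(manip.state()["tool_rot"],3),manip.state()["opening"])
for a in(41,221): plan((447.7,-253.2,160),down(a))
for n in("top","side"):
    p=manip.get_image(n);W=cloud(p);q=W[near(W,(513,0),60,73,95)];c,d,w=line_dir(q);print(np.degrees(np.arctan2(d[1],d[0])))
    q=W[near(W,(513,0),70,60,95)];c,d,w=line_dir(q);print(np.degrees(np.arctan2(d[1],d[0])),len(q))
```

```text
[[-0.952  0.307  0.   ]
 [ 0.307  0.952 -0.   ]
 [-0.    -0.    -1.   ]] 92.76081552791354
tcp [168.7 523.5 218.6] t 1.6 rotvec [-0.      0.      0.5434] shift [-769.2 -299.    58.6] |d| 827 shift in present axes [-503.8 -653.6   58.7]
tcp [168.7 523.5 218.6] t 1.6 rotvec [-0.     -0.     -2.5982] shift [769.2 299.   58.6] |d| 827 shift in present axes [-503.8 -653.6   58.7]
98.67866927822024
98.71229444775624 347
98.99094513073203
100.68060147152235 240
```

The rows are not in the units I measure in: shifts go in shares of 50 mm and turns go in shares of 90 degrees. I convert before sending: -40 mm is -0.8, -16 mm is -0.32, 0.1359 rad / 1.5708 = 0.0865.

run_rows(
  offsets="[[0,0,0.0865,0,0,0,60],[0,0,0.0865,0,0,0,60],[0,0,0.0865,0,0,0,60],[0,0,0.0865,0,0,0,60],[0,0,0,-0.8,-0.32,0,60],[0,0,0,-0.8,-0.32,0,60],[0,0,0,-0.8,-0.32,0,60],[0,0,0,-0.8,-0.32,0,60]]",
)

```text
refused: offsets: the value is not of type 'string' (schema: type "string"). Nothing was moved.
```

Refused on format, not on reach. It needs rows parted by a bar, with the numbers parted by spaces.

run_rows(
  offsets="0 0 0.0865 0 0 0 60 | 0 0 0.0865 0 0 0 60 | 0 0 0.0865 0 0 0 60 | 0 0 0.0865 0 0 0 60 | 0 0 0 -0.8 -0.32 0 60 | 0 0 0 -0.8 -0.32 0 60 | 0 0 0 -0.8 -0.32 0 60 | 0 0 0 -0.8 -0.32 0 60",
)

```text
clock: 2.5
tcp_pos: [225.5, 359.2, 218.6]
tool_rot: [[-0.656, 0.754, 0.0], [0.754, 0.656, 0.0], [-0.0, 0.0, -1.0]]
wrist_force: [0.6, 0.0, 0.6]
opening: 60.0
gripper_force: 0.0
```

run_rows(
  offsets="0 0 0 -0.8 -0.32 0 60 | 0 0 0 -0.8 -0.32 0 60 | 0 0 0 -0.8 -0.32 0 60 | 0 0 0 -0.8 -0.32 0 60 | 0 0 0 -0.8 -0.32 0 60 | 0 0 0 -0.8 -0.32 0 60 | 0 0 0 -0.8 -0.32 0 60 | 0 0 0 -0.8 -0.32 0 60",
)

```text
clock: 3.3
tcp_pos: [338.9, 33.4, 219.0]
tool_rot: [[-0.656, 0.755, 0.001], [0.755, 0.656, -0.0], [-0.001, 0.001, -1.0]]
wrist_force: [1.2, 0.2, 0.7]
opening: 60.1
gripper_force: 0.0
```

run_rows(
  offsets="0 0 0 -0.8 -0.32 0 60 | 0 0 0 -0.8 -0.32 0 60 | 0 0 0 -0.8 -0.32 0 60 | 0 0 0 -0.8 -0.32 0 60 | 0 0 0 -0.8 -0.32 0 60 | 0 0 0 -0.6 -0.24 0 60 | 0 0 0 -0.3 -0.1 0 60 | 0 0 0 0 0 0 60",
)

```text
clock: 4.1
tcp_pos: [426.3, -214.3, 218.4]
tool_rot: [[-0.655, 0.756, -0.0], [0.756, 0.655, 0.0], [0.0, -0.0, -1.0]]
wrist_force: [-0.2, -0.4, -0.1]
opening: 60.2
gripper_force: 0.0
```

```bash
python3 -c "
from h import *
plan((447.7,-253.2,47),down(41))"
```

```text
tcp [ 426.3 -214.3  218.4] t 4.1 rotvec [-0.0001 -0.0002 -0.0018] shift [-43.4  -9.4 171.4] |d| 177 shift in present axes [-43.5  -9.3 171.4]
```

In the tool's units: 40 mm is 0.8, 30 mm is 0.6.

run_rows(
  offsets="0 0 0 -0.44 -0.094 0 60 | 0 0 0 -0.43 -0.092 0 60 | 0 0 0 0 0 0.8 60 | 0 0 0 0 0 0.8 60 | 0 0 0 0 0 0.8 60 | 0 0 0 0 0 0.6 60 | 0 0 0 0 0 0.3 60 | 0 0 0 0 0 0.128 60",
)

```text
clock: 4.9
tcp_pos: [446.8, -250.4, 46.1]
tool_rot: [[-0.657, 0.754, -0.002], [0.754, 0.657, 0.002], [0.003, -0.001, -1.0]]
wrist_force: [-0.6, -0.2, 0.2]
opening: 59.9
gripper_force: 0.0
```

run_rows(
  offsets="0 0 0 0 0 0 60",
)

```text
clock: 5.0
tcp_pos: [447.4, -251.2, 47.2]
tool_rot: [[-0.657, 0.754, -0.001], [0.754, 0.657, 0.001], [0.001, -0.0, -1.0]]
wrist_force: [-0.5, -0.1, 0.2]
opening: 60.0
gripper_force: 0.0
```

Run:
```python
from h import *
plan((447.7,-253.2,47),down(41))
p=manip.get_image("side");q=manip.get_image("top")
A=p["image"][240:400,260:460];B=q["image"][190:350,370:570]
cv2.imwrite("pics/g.png",cv2.resize(np.hstack([A,B])[:,:,::-1],None,fx=2,fy=2,interpolation=2))
```

```text
tcp [ 447.4 -251.2   47.2] t 5.0 rotvec [-0.0002 -0.001   0.0006] shift [-1.7 -1.1  0.2] |d| 2 shift in present axes [-1.7 -1.1  0.2]
```

View pics/g.png

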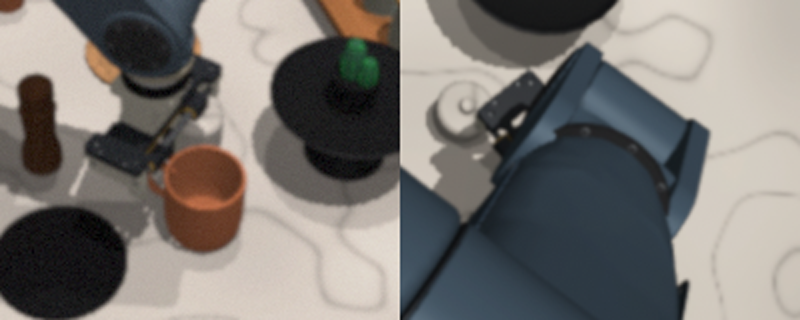

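The gripper straddles the handle, with the mug at about (205,195) in the crop and the bar between the fingers. I'll close the fingers now.

In the tool's units: -1.5 mm is -0.03, -1 mm is -0.02.

run_rows(
  offsets="0 0 0 -0.03 -0.02 0 60 | 0 0 0 0 0 0 4 | 0 0 0 0 0 0 4 | 0 0 0 0 0 0 4 | 0 0 0 0 0 0 4 | 0 0 0 0 0 0 4 | 0 0 0 0 0 0 4 | 0 0 0 0 0 0 4",
)

```text
clock: 5.9
tcp_pos: [447.8, -254.0, 47.2]
tool_rot: [[-0.656, 0.755, -0.0], [0.755, 0.656, 0.0], [0.0, 0.0, -1.0]]
wrist_force: [0.7, -0.8, 1.0]
opening: 9.4
gripper_force: 30.1
```

In the tool's units: -20 mm is -0.4, -15 mm is -0.3.

run_rows(
  offsets="0 0 0 0 0 -0.1 4 | 0 0 0 0 0 -0.2 4 | 0 0 0 0 0 -0.3 4 | 0 0 0 0 0 -0.4 4 | 0 0 0 0 0 -0.2 4 | 0 0 0 0 0 0 4",
)

```text
clock: 6.5
tcp_pos: [448.5, -254.5, 108.7]
tool_rot: [[-0.656, 0.755, 0.002], [0.755, 0.656, -0.002], [-0.003, 0.001, -1.0]]
wrist_force: [0.2, -0.3, -1.8]
opening: 9.1
gripper_force: 30.0
```

Run:
```python
from h import *
p=manip.get_image("side");q=manip.get_image("top")
A=p["image"][220:380,260:460];B=q["image"][190:350,370:570]
cv2.imwrite("pics/g2.png",cv2.resize(np.hstack([A,B])[:,:,::-1],None,fx=2,fy=2,interpolation=2))
W=cloud(p);I=p["image"].astype(int);m=near(W,(493,-300),80,60,200)&(I[...,0]>I[...,2]+30)
c=W[m];t=c[c[:,2]>np.percentile(c[:,2],98)-14];print(len(c),np.round(circ(t),1))
A=np.c_[t[:,:2]-t[:,:2].mean(0),np.ones(len(t))];print(np.linalg.lstsq(A,t[:,2],rcond=None)[0])
```

```text
1952 [ 491.1 -307.4   44.9]
[-5.25983385e-03  1.58482137e-02  1.44712602e+02]
```

View pics/g2.png

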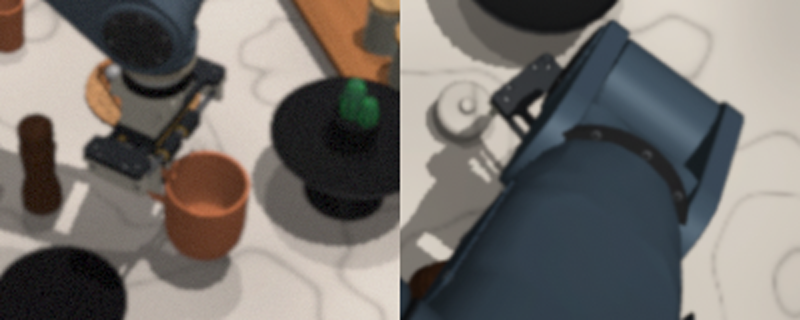

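The mug is held at about (205,205) in the crop, upright and clear of the counter. I'll raise it and carry it across to the coaster.

In the tool's units: 32 mm is 0.64, 19.6 mm is 0.392.

run_rows(
  offsets="0 0 0 0 0 -0.3 4 | 0 0 0 0 0 -0.6 4 | 0 0 0 0 0 -0.5 4 | 0 0 0 0 0 -0.16 4 | 0 0 0 0.3 0.24 0 4 | 0 0 0 0.5 0.392 0 4 | 0 0 0 0.64 0.5029 0 4 | 0 0 0 0.64 0.5029 0 4",
)

```text
clock: 7.4
tcp_pos: [440.5, -120.5, 183.8]
tool_rot: [[-0.655, 0.755, -0.002], [0.755, 0.655, 0.001], [0.002, -0.001, -1.0]]
wrist_force: [0.5, 0.4, -1.7]
opening: 9.0
gripper_force: 30.0
```

run_rows(
  offsets="0 0 0 0.64 0.5029 0 4 | 0 0 0 0.64 0.5029 0 4 | 0 0 0 0.64 0.5029 0 4 | 0 0 0 0.64 0.5029 0 4 | 0 0 0 0.64 0.5029 0 4 | 0 0 0 0.64 0.5029 0 4 | 0 0 0 0.64 0.5029 0 4 | 0 0 0 0.64 0.5029 0 4",
)

```text
clock: 8.2
tcp_pos: [424.4, 204.9, 183.9]
tool_rot: [[-0.656, 0.755, -0.002], [0.755, 0.656, -0.001], [0.001, -0.002, -1.0]]
wrist_force: [1.7, -0.3, -1.6]
opening: 8.9
gripper_force: 30.0
```

run_rows(
  offsets="0 0 0 0.64 0.5029 0 4 | 0 0 0 0.64 0.5029 0 4 | 0 0 0 0.64 0.5029 0 4 | 0 0 0 0.64 0.5029 0 4 | 0 0 0 0.4 0.314 0 4 | 0 0 0 0.21 0.162 0 4 | 0 0 0 0 0 0 4 | 0 0 0 0 0 0 4",
)

```text
clock: 9.0
tcp_pos: [415.2, 403.5, 184.5]
tool_rot: [[-0.656, 0.755, -0.001], [0.755, 0.656, -0.001], [-0.0, -0.001, -1.0]]
wrist_force: [-0.1, -0.2, -1.5]
opening: 9.5
gripper_force: 30.0
```

Create mm.py:
```python
from h import *
np.set_printoptions(precision=1,suppress=True)
s=manip.state();c=np.array(s["tcp_pos"]);print(c)
for n in("side","top"):
    p=manip.get_image(n);W=cloud(p);I=p["image"].astype(int)
    m=near(W,(458,354),110,c[2]-80,c[2]+60)&(I[...,0]>I[...,2]+30)&(W[...,2]>20);t=W[m]
    if len(t)<100: print(n,"few",len(t));continue
    t=t[t[:,2]>c[2]+32];f=circ(t[:,:]);print(n,len(t),f)
    A=np.c_[t[:,:2]-t[:,:2].mean(0),np.ones(len(t))];print(np.linalg.lstsq(A,t[:,2],rcond=None)[0].round(3))
    cv2.imwrite(f"pics/m_{n}{int(s['clock']*10)}.png",p["image"][:,:,::-1])
    print(n,[(r["p"],r["at"][0]*640,r["at"][1]*480) for r in manip.landmark_of(p,"mug_rim")[:1]])
```

```bash
python3 mm.py
```

```text
[415.2 403.5 184.5]
side 176 [457.4 349.9  45.4]
[ -0.   0. 221.]
side [(0.6, 275.072, 130.176)]
top 439 [457.5 354.1  44.5]
[ -0.    0.  224.7]
top [(0.63, 135.296, 242.68800000000002)]
```

In the tool's units: 35 mm is 0.7, 1.9 mm is 0.038.

run_rows(
  offsets="0 0 0 0.014 0.038 0.3 4 | 0 0 0 0 0 0.6 4 | 0 0 0 0 0 0.7 4 | 0 0 0 0 0 0.56 4 | 0 0 0 0 0 0.3 4 | 0 0 0 0 0 0.08 4 | 0 0 0 0 0 0 4 | 0 0 0 0 0 0 4",
)

```text
clock: 10.0
tcp_pos: [416.9, 406.8, 59.4]
tool_rot: [[-0.656, 0.755, 0.002], [0.755, 0.656, 0.001], [-0.0, 0.002, -1.0]]
wrist_force: [0.1, -0.8, -1.4]
opening: 9.3
gripper_force: 30.0
```

run_rows(
  offsets="0 0 0 0 0 0.03 4 | 0 0 0 0 0 0.03 4 | 0 0 0 0 0 0 4 | 0 0 0 0 0 0 4",
)

```text
clock: 10.4
tcp_pos: [416.3, 406.4, 55.5]
tool_rot: [[-0.656, 0.755, 0.0], [0.755, 0.656, 0.0], [0.0, 0.0, -1.0]]
wrist_force: [-0.3, 0.7, -0.7]
opening: 9.1
gripper_force: 30.0
```

```bash
python3 mm.py
```

```text
[416.3 406.4  55.5]
side 188 [459.8 353.9  45.2]
[ 0.   0.  93.4]
side [(0.66, 278.91200000000003, 168.192)]
top 319 [458.7 357.1  45. ]
[-0.   0.  95.9]
top [(0.89, 150.976, 252.38400000000001)]
```

In the tool's units: 1 mm is 0.02.

run_rows(
  offsets="0 0 0 0 0 0.02 4 | 0 0 0 0 0 0.02 4 | 0 0 0 0 0 0 4 | 0 0 0 0 0 0 4",
)

```text
clock: 11.0
tcp_pos: [416.3, 406.4, 53.3]
tool_rot: [[-0.656, 0.755, 0.0], [0.755, 0.656, 0.0], [-0.0, 0.0, -1.0]]
wrist_force: [0.6, 1.6, 0.4]
opening: 9.7
gripper_force: 30.0
```

In the tool's units: -40 mm is -0.8, -10 mm is -0.2.

run_rows(
  offsets="0 0 0 0 0 0 50 | 0 0 0 0 0 0 50 | 0 0 0 0 0 0 50 | 0 0 0 0 0 0 50 | 0 0 0 0 0 -0.2 50 | 0 0 0 0 0 -0.8 50 | 0 0 0 0 0 -0.8 50 | 0 0 0 0 0 -0.8 50",
)

```text
clock: 11.8
tcp_pos: [416.1, 406.2, 185.5]
tool_rot: [[-0.656, 0.755, 0.0], [0.755, 0.656, 0.0], [-0.0, 0.0, -1.0]]
wrist_force: [0.9, 0.1, 0.0]
opening: 50.0
gripper_force: 0.0
```

```bash
python3 -c "
from h import *
plan((513,0,190),down(8.8))"
```

```text
tcp [416.1 406.2 185.5] t 11.8 rotvec [ 2.000e-04 -0.000e+00  5.618e-01] shift [-416.2   33.6   -4.5] |d| 418 shift in present axes [-370.2 -193.3   -4.6]
```

In the tool's units: -40 mm is -0.8, 3.2 mm is 0.064, 0.1405 rad / 1.5708 = 0.0894.

run_rows(
  offsets="0 0 0.0894 0 0 0 50 | 0 0 0.0894 0 0 0 50 | 0 0 0.0894 0 0 0 50 | 0 0 0.0894 0 0 0 50 | 0 0 0 -0.8 0.064 0 50 | 0 0 0 -0.8 0.064 0 50 | 0 0 0 -0.8 0.064 0 50 | 0 0 0 -0.8 0.064 0 50",
)

```text
clock: 12.6
tcp_pos: [453.5, 248.7, 184.0]
tool_rot: [[-0.153, 0.988, 0.001], [0.988, 0.153, 0.0], [0.0, 0.001, -1.0]]
wrist_force: [0.3, -0.2, 0.8]
opening: 50.4
gripper_force: 0.0
```

run_rows(
  offsets="0 0 0 -0.9 0.072 0 50 | 0 0 0 -0.9 0.072 0 50 | 0 0 0 -0.9 0.072 0 50 | 0 0 0 -0.9 0.072 0 50 | 0 0 0 -0.8 0.064 0 50 | 0 0 0 -0.54 0.044 0 50 | 0 0 0 -0.18 0.016 0 50 | 0 0 0 0 0 0 50",
)

```text
clock: 13.4
tcp_pos: [512.9, -0.2, 183.6]
tool_rot: [[-0.151, 0.988, 0.0], [0.988, 0.151, 0.0], [-0.0, 0.0, -1.0]]
wrist_force: [0.2, 1.1, 0.3]
opening: 49.9
gripper_force: 0.0
```

Run:
```python
from h import *
np.set_printoptions(precision=1,suppress=True)
plan((513.3,0,54),down(8.8))
for n in("side","top"):
    p=manip.get_image(n);W=cloud(p);I=p["image"].astype(int)
    t=W[near(W,(458,354),70,84,104)&(I[...,0]>I[...,2]+30)];f=circ(t);print(n,len(t),f,np.percentile(t[:,2],95))
    q=W[near(W,f,110,45,90)&(I[...,0]>I[...,2]+30)];q=q[np.hypot(*(q[:,:2]-f[:2]).T)>56];d=q.mean(0)[:2]-f[:2];print("handle",np.degrees(np.arctan2(d[1],d[0])))
```

```text
tcp [512.9  -0.2 183.6] t 13.4 rotvec [ 0.  0. -0.] shift [  0.2   0.4 129.6] |d| 130 shift in present axes [  0.2   0.4 129.6]
side 226 [459.7 354.4  45.1] 97.6623545010365
handle 132.82720715026443
top 423 [458.5 357.8  45.1] 99.1730683778707
handle 132.6342787783746
```

In the tool's units: 40 mm is 0.8, 35 mm is 0.7.

run_rows(
  offsets="0 0 0 0 0 0.6 44 | 0 0 0 0 0 0.8 44 | 0 0 0 0 0 0.7 44 | 0 0 0 0 0 0.3 44 | 0 0 0 0 0 0.14 44 | 0 0 0 0 0 0.05 44 | 0 0 0 0 0 0 44",
)

```text
clock: 14.2
tcp_pos: [513.1, 0.8, 54.3]
tool_rot: [[-0.153, 0.988, 0.001], [0.988, 0.153, -0.0], [-0.0, 0.001, -1.0]]
wrist_force: [0.3, -0.2, -0.3]
opening: 43.9
gripper_force: 0.0
```

Run:
```python
from h import *
print(manip.state()["tcp_pos"])
p=manip.get_image("side");q=manip.get_image("top")
A=p["image"][170:330,240:440];B=q["image"][170:330,220:420]
cv2.imwrite("pics/t1.png",cv2.resize(np.hstack([A,B])[:,:,::-1],None,fx=2,fy=2,interpolation=2))
```

```text
[513.13420562   0.80090217  54.33703239]
```

View pics/t1.png

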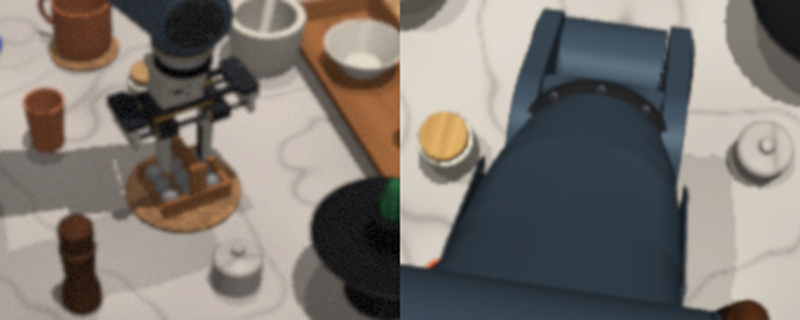

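The fingers straddle the tray's bar at about (195,165) in the crop with no contact force, and the mug stands on the coaster at (85,35). I'll close the fingers and lift gently.

run_rows(
  offsets="0 0 0 0 0 0 30 | 0 0 0 0 0 0 20 | 0 0 0 0 0 0 16 | 0 0 0 0 0 0 14 | 0 0 0 0 0 0 10 | 0 0 0 0 0 0 8 | 0 0 0 0 0 0 8 | 0 0 0 0 0 0 8",
)

```text
clock: 15.1
tcp_pos: [513.2, 0.2, 53.9]
tool_rot: [[-0.153, 0.988, 0.001], [0.988, 0.153, -0.0], [-0.0, 0.001, -1.0]]
wrist_force: [3.2, -0.2, 0.2]
opening: 13.9
gripper_force: 30.0
```

run_rows(
  offsets="0 0 0 0 0 -0.04 8 | 0 0 0 0 0 -0.08 8 | 0 0 0 0 0 -0.14 8 | 0 0 0 0 0 -0.2 8 | 0 0 0 0 0 -0.28 8 | 0 0 0 0 0 -0.36 8 | 0 0 0 0 0 -0.44 8 | 0 0 0 0 0 -0.48 8",
)

```text
clock: 15.9
tcp_pos: [512.4, 0.4, 156.0]
tool_rot: [[-0.153, 0.988, -0.001], [0.988, 0.153, 0.0], [0.0, -0.001, -1.0]]
wrist_force: [1.0, 0.1, -4.8]
opening: 13.6
gripper_force: 30.0
```

run_rows(
  offsets="0 0 0 0 0 -0.44 8 | 0 0 0 0 0 -0.32 8 | 0 0 0 0 0 -0.2 8 | 0 0 0 0 0 -0.1 8 | 0 0 0 0 0 -0.04 8 | 0 0 0 0 0 0 8 | 0 0 0 0 0 0 8",
)

```text
clock: 16.6
tcp_pos: [512.5, 0.3, 209.0]
tool_rot: [[-0.153, 0.988, -0.001], [0.988, 0.153, 0.0], [0.0, -0.001, -1.0]]
wrist_force: [0.6, 0.2, -5.4]
opening: 13.5
gripper_force: 30.0
```

Create tt.py:
```python
from h import *
np.set_printoptions(precision=1,suppress=True)
s=manip.state();c=np.array(s["tcp_pos"]);R=np.array(s["tool_rot"]);print(c)
for n in("side","top"):
    p=manip.get_image(n);
    for k in("tray_lip","front0","middle0","rear0"):
        print(n,k,[(round(r["p"],2),R.T@(back(p,r["at"][0]*640,r["at"][1]*480,c[2]-35)-c)) for r in manip.landmark_of(p,k)[:4]])
    o=p["image"]; W=cloud(p); u=np.argwhere(near(W,c,40,c[2]-60,c[2]+40)); 
    if len(u): a,b=u.mean(0).astype(int); cv2.imwrite(f"pics/t_{n}_{int(s['clock']*10)}.png",cv2.resize(o[max(a-80,0):a+80,max(b-100,0):b+100,::-1],None,fx=3,fy=3,interpolation=2))
```

```bash
python3 tt.py; ls pics
```

```text
[512.5   0.3 209. ]
side tray_lip [(0.93, array([ -9.3, -52.1,  35.1]))]
side front0 [(0.63, array([ 10.6, -31.5,  35. ])), (0.55, array([ 20.9, -44. ,  35.1])), (0.45, array([-16.7, -35.7,  35. ]))]
side middle0 [(0.59, array([-28.2,  -6.2,  35. ])), (0.47, array([ 8.6,  1.9, 35. ])), (0.36, array([14.4, -3.2, 35. ]))]
side rear0 [(0.59, array([-32.8,  31.1,  35. ])), (0.16, array([58.6, 31.2, 35. ]))]
top tray_lip []
top front0 []
top middle0 []
top rear0 []
g.png
g2.png
m_side104.png
m_side90.png
m_top104.png
m_top90.png
side0.png
t1.png
t_side_166.png
top0.png
```

Create tgt.py:
```python
from h import *
import sys
M=np.array([459.1,356.1,98]);a=37.8;e=np.array([np.cos(np.radians(a)),np.sin(np.radians(a)),0])
lip=np.array([0,-50,38.4])
def tgt(g,h,th): 
    R=down(a)@Ro.from_rotvec([-th,0,0]).as_matrix();return M+g*e+[0,0,h]-R@lip,R
def where():
    s=manip.state();R=np.array(s["tool_rot"]);L=np.array(s["tcp_pos"])+R@lip-M;print("t",s["clock"],"lip radial,lateral,height",np.round([L@e,L@np.array([-e[1],e[0],0]),L[2]],1),"tilt",np.degrees(np.arccos(-R[2,2])).round(1),"j",np.round(s["joints"],2))
if __name__=="__main__":
    g,h,th=map(float,sys.argv[1:]);p,R=tgt(g,h,th);print(p);plan(p,R);where()
```

```bash
python3 tgt.py 16 62 0
```

```text
[511.25023082 396.55186554 198.4       ]
tcp [5.128e+02 3.000e-01 2.097e+02] t 17.1 rotvec [-0.     -0.     -0.5063] shift [314.  241.6  11.3] |d| 396 shift in present axes [391.8  59.   11.3]
t 17.1 lip radial,lateral,height [-219.4 -289.8   73.3] tilt 0.0 j [-0.09  0.29  1.76 -0.    1.09 -0.24]
```

View pics/t_side_166.png

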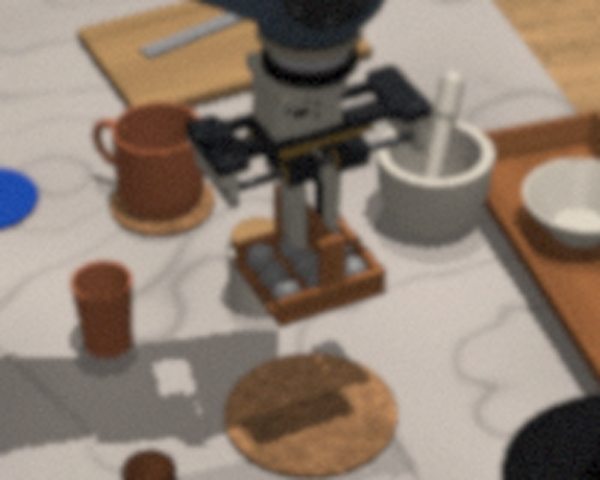

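The tray hangs level with its balls seated, at about (310,270) in the crop. I'll turn it and carry it smoothly to the mug.

In the tool's units: -0.083 rad / 1.5708 = -0.0528.

run_rows(
  offsets="0 0 -0.0191 0 0 0 8 | 0 0 -0.0382 0 0 0 8 | 0 0 -0.0509 0 0 0 8 | 0 0 -0.0528 0 0 0 8 | 0 0 -0.0528 0 0 0 8 | 0 0 -0.0509 0 0 0 8 | 0 0 -0.0382 0 0 0 8 | 0 0 -0.0191 0 0 0 8",
)

```text
clock: 17.9
tcp_pos: [512.8, 0.3, 209.7]
tool_rot: [[-0.615, 0.788, -0.0], [0.788, 0.615, 0.0], [0.0, 0.0, -1.0]]
wrist_force: [0.2, -0.2, -6.3]
opening: 13.6
gripper_force: 30.0
```

run_rows(
  offsets="0 0 0 0.12 0.092 0.004 8 | 0 0 0 0.24 0.186 0.008 8 | 0 0 0 0.36 0.278 0.012 8 | 0 0 0 0.48 0.37 0.016 8 | 0 0 0 0.48 0.37 0.016 8 | 0 0 0 0.48 0.37 0.016 8 | 0 0 0 0.48 0.37 0.016 8 | 0 0 0 0.48 0.37 0.016 8",
)

```text
clock: 18.7
tcp_pos: [511.7, 199.7, 204.5]
tool_rot: [[-0.612, 0.791, -0.0], [0.791, 0.612, 0.0], [0.0, 0.0, -1.0]]
wrist_force: [0.1, -0.1, -5.4]
opening: 13.7
gripper_force: 30.0
```

run_rows(
  offsets="0 0 0 0.48 0.37 0.016 8 | 0 0 0 0.48 0.37 0.016 8 | 0 0 0 0.48 0.37 0.016 8 | 0 0 0 0.48 0.37 0.016 8 | 0 0 0 0.48 0.37 0.016 8 | 0 0 0 0.36 0.278 0.012 8 | 0 0 0 0.24 0.186 0.008 8 | 0 0 0 0.12 0.092 0.004 8",
)

```text
clock: 19.5
tcp_pos: [511.1, 395.9, 198.9]
tool_rot: [[-0.613, 0.79, -0.0], [0.79, 0.613, -0.0], [0.0, -0.0, -1.0]]
wrist_force: [-0.0, -0.7, -6.0]
opening: 13.8
gripper_force: 30.0
```

run_rows(
  offsets="0 0 0 0 0 0 8",
)

```text
clock: 19.6
tcp_pos: [511.4, 394.9, 199.1]
tool_rot: [[-0.613, 0.79, -0.0], [0.79, 0.613, -0.0], [-0.0, -0.0, -1.0]]
wrist_force: [0.4, -0.1, -5.4]
opening: 13.8
gripper_force: 30.0
```

```bash
python3 tgt.py 16 62 0
```

```text
[511.25023082 396.55186554 198.4       ]
tcp [511.4 394.9 199.1] t 19.6 rotvec [-0.0004  0.      0.0002] shift [1.4 0.9 0.7] |d| 2 shift in present axes [1.4 0.9 0.7]
t 19.6 lip radial,lateral,height [15.1 -1.4 62.7] tilt 0.0 j [ 0.59  0.54  1.4  -0.    1.19 -0.07]
```

The rows are not in the units I measure in: shifts go in shares of 50 mm and turns go in shares of 90 degrees. I convert before sending: 14 mm is 0.28, 11 mm is 0.22.

run_rows(
  offsets="0 0 0 0.028 0.018 0.08 8 | 0 0 0 0 0 0.2 8 | 0 0 0 0 0 0.28 8 | 0 0 0 0 0 0.22 8 | 0 0 0 0 0 0.1 8 | 0 0 0 0 0 0.04 8 | 0 0 0 0 0 0 8",
)

```text
clock: 20.3
tcp_pos: [511.7, 395.9, 153.2]
tool_rot: [[-0.613, 0.79, -0.0], [0.79, 0.613, -0.0], [0.0, -0.0, -1.0]]
wrist_force: [-0.3, -1.0, -5.2]
opening: 13.7
gripper_force: 30.0
```

run_rows(
  offsets="-0.0127 0 0 0 -0.0154 -0.02 8 | -0.0255 0 0 0 -0.0308 -0.04 8 | -0.0318 0 0 0 -0.0384 -0.05 8 | -0.0318 0 0 0 -0.0384 -0.05 8 | -0.0318 0 0 0 -0.0384 -0.05 8 | -0.0255 0 0 0 -0.0308 -0.04 8 | -0.0191 0 0 0 -0.023 -0.03 8 | -0.0127 0 0 0 -0.0154 -0.02 8",
)

```text
clock: 21.1
tcp_pos: [500.9, 387.7, 167.4]
tool_rot: [[-0.613, 0.754, 0.235], [0.79, 0.585, 0.182], [-0.0, 0.298, -0.955]]
wrist_force: [0.9, 0.9, -6.6]
opening: 13.5
gripper_force: 30.0
```

```bash
python3 tgt.py 16 16 0.3
```

Run:
```python
from h import *
np.set_printoptions(precision=1,suppress=True)
im=[]
for n,(a,b) in(("side",(70,180)),("top",(190,70))):
    p=manip.get_image(n);im.append(p["image"][a:a+160,b:b+200])
    for k,z in(("mug_rim",98),("tray_lip",114)): print(n,k,[(round(r["p"],2),back(p,r["at"][0]*640,r["at"][1]*480,z)) for r in manip.landmark_of(p,k)[:2]])
cv2.imwrite("pics/tip.png",cv2.resize(np.hstack(im)[:,:,::-1],None,fx=2,fy=2,interpolation=2))
```

```text
[500.5190159  388.227882   165.46093152]
tcp [500.9 387.7 167.4] t 21.1 rotvec [ 0.0023  0.0002 -0.0002] shift [ 0.7 -0.5  1.9] |d| 2 shift in present axes [ 0.7 -0.5  1.9]
t 21.1 lip radial,lateral,height [16.  -0.7 17.9] tilt 17.3 j [ 0.57  0.43  1.71  0.04  0.7  -0.11]
side mug_rim [(0.64, array([464. , 374.9,  98. ])), (0.5, array([488.4, 389.3,  98. ]))]
side tray_lip [(0.64, array([471. , 362.2, 114. ])), (0.63, array([673.5, 107.3, 114. ]))]
top mug_rim [(0.73, array([463.1, 353.2,  98. ])), (0.46, array([351.1, 151. ,  98. ]))]
top tray_lip [(0.84, array([467.6, 374.7, 114. ]))]
```

View pics/tip.png

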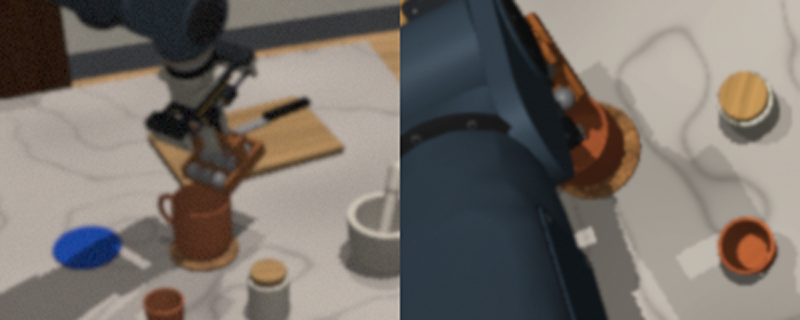

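The tray is over the mug at about (205,170) in the side crop, with its lip close above the mouth and all its balls still in. I'll continue tipping slowly.

In the tool's units: -1.2 mm is -0.024, -1 mm is -0.02, -0.02 rad / 1.5708 = -0.0127.

run_rows(
  offsets="-0.0127 0 0 0.014 -0.024 -0.004 8 | -0.0127 0 0 0 -0.0154 -0.004 8 | -0.0127 0 0 0 -0.0154 -0.02 8 | -0.0127 0 0 0 -0.0154 -0.02 8 | -0.0095 0 0 0 -0.0116 -0.015 8 | -0.0095 0 0 0 -0.0116 -0.015 8 | -0.0064 0 0 0 -0.0076 -0.01 8 | -0.0064 0 0 0 -0.0076 -0.01 8",
)

```text
clock: 22.2
tcp_pos: [495.3, 384.1, 169.4]
tool_rot: [[-0.613, 0.718, 0.33], [0.79, 0.557, 0.256], [-0.0, 0.418, -0.909]]
wrist_force: [0.2, 0.2, -5.8]
opening: 13.7
gripper_force: 30.0
```

run_rows(
  offsets="-0.0064 0 0 0 -0.0076 -0.01 8 | -0.0064 0 0 0 -0.0076 -0.01 8 | -0.0064 0 0 0 -0.0076 -0.01 8 | -0.0064 0 0 0 -0.0076 -0.01 8 | -0.0064 0 0 0 -0.0076 -0.01 8 | -0.0064 0 0 0 -0.0076 -0.01 8 | 0 0 0 0 0 0 8 | 0 0 0 0 0 0 8",
)

```text
clock: 23.0
tcp_pos: [492.6, 382.1, 171.1]
tool_rot: [[-0.613, 0.697, 0.372], [0.79, 0.541, 0.288], [0.0, 0.471, -0.882]]
wrist_force: [0.4, 0.0, -6.1]
opening: 13.8
gripper_force: 30.0
```

```bash
python3 tgt.py 16 16 0.49;  python3 - <<'E'
from h import *
im=[]
for n,(a,b) in(("side",(90,220)),("top",(190,70))):
    p=manip.get_image(n);im.append(p["image"][a:a+120,b:b+130])
cv2.imwrite("pics/tip2.png",cv2.resize(np.hstack(im)[:,:,::-1],None,fx=3,fy=3,interpolation=2))
E
```

```text
[492.32175841 381.86943732 171.41287618]
tcp [492.6 382.1 171.1] t 23.0 rotvec [ 0.      0.0002 -0.0003] shift [ 0.  -0.2 -0.5] |d| 0 shift in present axes [ 0.  -0.2 -0.5]
t 23.0 lip radial,lateral,height [16.4 -0.  15.7] tilt 28.1 j [ 0.57  0.35  1.87  0.11  0.43 -0.18]
```

View pics/tip2.png

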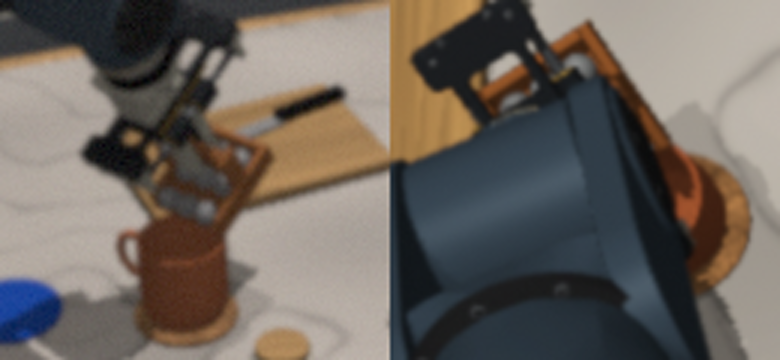

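The side crop shows the front row still behind the lip at about (185,205). I'll tip further in small steps, watching the weight.

In the tool's units: -0.5 mm is -0.01, -0.38 mm is -0.0076, -0.01 rad / 1.5708 = -0.0064.

run_rows(
  offsets="-0.0064 0 0 0 -0.0076 -0.01 8 | -0.0064 0 0 0 -0.0076 -0.01 8 | -0.0064 0 0 0 -0.0076 -0.01 8 | -0.0064 0 0 0 -0.0076 -0.01 8 | 0 0 0 0 0 0 8 | 0 0 0 0 0 0 8",
  only="wrist",
)

```text
wrist_force: [-0.3, 0.2, -4.7]
```

run_rows(
  offsets="-0.0064 0 0 0 -0.0076 -0.01 8 | -0.0064 0 0 0 -0.0076 -0.01 8 | -0.0064 0 0 0 -0.0076 -0.01 8 | 0 0 0 0 0 0 8 | 0 0 0 0 0 0 8 | 0 0 0 0 0 0 8",
  only="wrist",
)

```text
wrist_force: [0.1, 0.0, -5.1]
```

```bash
python3 tgt.py 16 16 0.56;  python3 - <<'E'
from h import *
im=[]
for n,(a,b) in(("side",(90,220)),("top",(190,70))):
    p=manip.get_image(n);im.append(p["image"][a:a+120,b:b+130])
    print([manip.landmark_of(p,k)[:1] for k in ("front0","front1","front2")])
cv2.imwrite("pics/tip3.png",cv2.resize(np.hstack(im)[:,:,::-1],None,fx=3,fy=3,interpolation=2))
E
```

```text
[489.09839746 379.36914228 173.09390616]
tcp [489.5 379.6 172.9] t 24.3 rotvec [ 0.0001  0.0002 -0.0003] shift [ 0.  -0.3 -0.5] |d| 1 shift in present axes [ 0.  -0.3 -0.5]
t 24.3 lip radial,lateral,height [16.5 -0.  15.8] tilt 32.1 j [ 0.56  0.33  1.93  0.16  0.32 -0.24]
[[{'at': [0.4692, 0.3027], 'p': 0.58}], [{'at': [0.4692, 0.3027], 'p': 0.58}], [{'at': [0.4692, 0.3027], 'p': 0.58}]]
[[], [], []]
```

View pics/tip3.png

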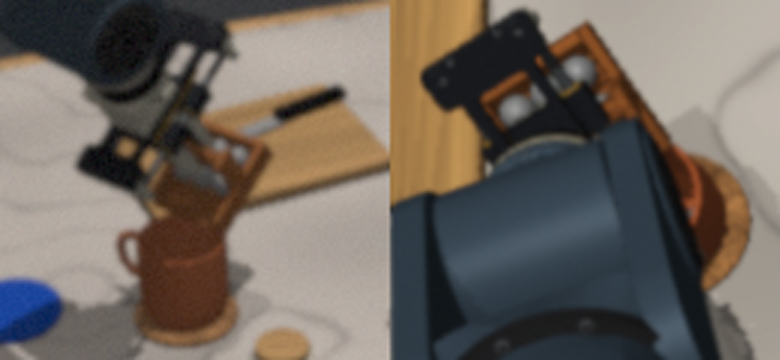

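The front row has left the tray: its floor is bare at about (190,200), and the wrist load dropped by about 1 N. I'll tip it back level about the lip and then raise it.

In the tool's units: 2.5 mm is 0.05, 2.25 mm is 0.045, 0.05 rad / 1.5708 = 0.0318.

run_rows(
  offsets="0.0095 0 0 0 0.0116 0.015 8 | 0.0191 0 0 0 0.023 0.03 8 | 0.0286 0 0 0 0.0346 0.045 8 | 0.0318 0 0 0 0.0384 0.05 8 | 0.0318 0 0 0 0.0384 0.05 8 | 0.0318 0 0 0 0.0384 0.05 8 | 0.0318 0 0 0 0.0384 0.05 8 | 0.0318 0 0 0 0.0384 0.05 8",
)

```text
clock: 25.5
tcp_pos: [504.6, 391.2, 162.7]
tool_rot: [[-0.612, 0.772, 0.171], [0.791, 0.598, 0.132], [-0.0, 0.216, -0.976]]
wrist_force: [-0.6, 0.2, -5.5]
opening: 14.0
gripper_force: 30.0
```

run_rows(
  offsets="0.0318 0 0 0 0.0384 0.05 8 | 0.0318 0 0 0 0.0384 0.05 8 | 0.0286 0 0 0 0.0346 0.045 8 | 0.0223 0 0 0 0.0268 0.035 8 | 0.0127 0 0 0 0.0154 0.02 8 | 0.0127 0 0 0 0.0154 0.02 8 | 0 0 0 0 0 0 8",
)

```text
clock: 26.2
tcp_pos: [512.2, 397.2, 152.5]
tool_rot: [[-0.613, 0.79, -0.0], [0.79, 0.613, -0.0], [-0.0, -0.0, -1.0]]
wrist_force: [-0.3, 0.0, -3.7]
opening: 13.8
gripper_force: 30.0
```

run_rows(
  offsets="0 0 0 0 0 -0.08 8 | 0 0 0 0 0 -0.16 8 | 0 0 0 0 0 -0.24 8 | 0 0 0 0 0 -0.28 8 | 0 0 0 0 0 -0.2 8 | 0 0 0 0 0 -0.1 8 | 0 0 0 0 0 -0.04 8 | 0 0 0 0 0 0 8",
)

```text
clock: 27.0
tcp_pos: [511.9, 397.0, 207.7]
tool_rot: [[-0.613, 0.79, -0.0], [0.79, 0.613, -0.0], [0.0, -0.0, -1.0]]
wrist_force: [0.4, 0.2, -5.8]
opening: 13.8
gripper_force: 30.0
```

Run:
```python
from h import *
plan((512.7,0.3,203),down(37.8))
```

```text
tcp [511.9 397.  207.7] t 27.0 rotvec [-0.0001 -0.     -0.0003] shift [-314.  -242.5    4.7] |d| 397 shift in present axes [-314.  -242.4    4.7]
```

In the tool's units: -24 mm is -0.48, -18.5 mm is -0.37.

run_rows(
  offsets="0 0 0 -0.12 -0.092 0 8 | 0 0 0 -0.24 -0.186 0 8 | 0 0 0 -0.36 -0.278 0 8 | 0 0 0 -0.48 -0.37 0 8 | 0 0 0 -0.48 -0.37 0 8 | 0 0 0 -0.48 -0.37 0 8 | 0 0 0 -0.48 -0.37 0 8 | 0 0 0 -0.48 -0.37 0 8",
)

```text
clock: 27.8
tcp_pos: [511.9, 197.8, 207.5]
tool_rot: [[-0.612, 0.791, -0.0], [0.791, 0.612, -0.0], [-0.0, -0.001, -1.0]]
wrist_force: [0.4, 0.2, -5.2]
opening: 13.8
gripper_force: 30.0
```

run_rows(
  offsets="0 0 0 -0.48 -0.37 0 8 | 0 0 0 -0.48 -0.37 0 8 | 0 0 0 -0.48 -0.37 0 8 | 0 0 0 -0.48 -0.37 0 8 | 0 0 0 -0.48 -0.37 0 8 | 0 0 0 -0.36 -0.278 0 8 | 0 0 0 -0.26 -0.204 0 8 | 0 0 0 -0.14 -0.11 0 8",
)

```text
clock: 28.6
tcp_pos: [512.0, -1.6, 207.6]
tool_rot: [[-0.611, 0.791, -0.0], [0.791, 0.611, -0.0], [-0.0, -0.0, -1.0]]
wrist_force: [-0.8, 0.0, -3.9]
opening: 13.9
gripper_force: 30.0
```

run_rows(
  offsets="0 0 0 0 0 0 8 | 0 0 0 0 0 0 8",
)

```text
clock: 28.8
tcp_pos: [512.5, 0.6, 207.6]
tool_rot: [[-0.612, 0.791, -0.0], [0.791, 0.612, 0.0], [0.0, -0.0, -1.0]]
wrist_force: [0.1, -0.9, -4.5]
opening: 13.7
gripper_force: 30.0
```

Run:
```python
from h import *
np.set_printoptions(precision=1,suppress=True)
plan((512.7,0.3,54.5),down(37.8))
im=[]
for n,(a,b) in(("side",(100,220)),("top",(200,100)),):
    p=manip.get_image(n);im.append(p["image"][a:a+120,b:b+130]);W=cloud(p);I=p["image"].astype(int)
    t=W[near(W,(458,354),70,84,104)&(I[...,0]>I[...,2]+30)];print(n,circ(t))
    if n=="side": im.append(p["image"][150:270,260:390])
cv2.imwrite("pics/fin.png",cv2.resize(np.hstack(im)[:,:,::-1],None,fx=2,fy=2,interpolation=2))
```

```text
tcp [512.5   0.6 207.6] t 28.8 rotvec [-0. -0. -0.] shift [ -0.4   0.  153.1] |d| 153 shift in present axes [ -0.4   0.  153.1]
side [459.6 353.7  44.7]
top [458.4 357.7  45.2]
```

View pics/fin.png

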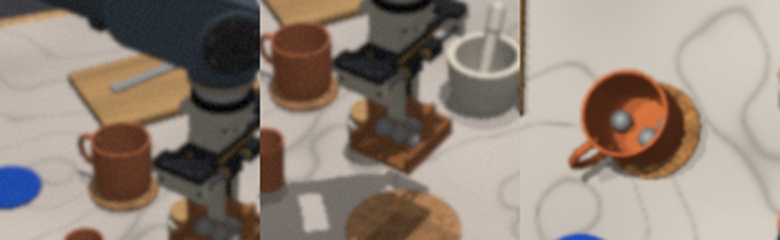

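The mug stands still at about (625,115), with balls visible inside at (622,120) and (648,135), and the tray's front row is empty. I'll lower the tray onto the trivet.

In the tool's units: 26 mm is 0.52, 22 mm is 0.44.

run_rows(
  offsets="0 0 0 0 0 0.14 8 | 0 0 0 0 0 0.28 8 | 0 0 0 0 0 0.42 8 | 0 0 0 0 0 0.52 8 | 0 0 0 0 0 0.52 8 | 0 0 0 0 0 0.44 8 | 0 0 0 0 0 0.32 8 | 0 0 0 0 0 0.2 8",
)

```text
clock: 29.7
tcp_pos: [512.0, 0.9, 64.1]
tool_rot: [[-0.613, 0.79, -0.002], [0.79, 0.613, 0.0], [0.001, -0.001, -1.0]]
wrist_force: [0.3, -0.2, -4.2]
opening: 13.9
gripper_force: 30.0
```

run_rows(
  offsets="0 0 0 0 0 0.1 8 | 0 0 0 0 0 0.06 8 | 0 0 0 0 0 0.03 8 | 0 0 0 0 0 0.02 8 | 0 0 0 0 0 0 8 | 0 0 0 0 0 0 8 | 0 0 0 0 0 0 8",
)

```text
clock: 30.4
tcp_pos: [512.9, 0.4, 55.4]
tool_rot: [[-0.613, 0.79, 0.0], [0.79, 0.613, -0.0], [-0.0, 0.0, -1.0]]
wrist_force: [0.0, 1.0, -4.4]
opening: 13.7
gripper_force: 30.0
```

In the tool's units: 0.7 mm is 0.014.

run_rows(
  offsets="0 0 0 0 0 0.014 8 | 0 0 0 0 0 0.014 8 | 0 0 0 0 0 0 8 | 0 0 0 0 0 0 8",
)

```text
clock: 30.8
tcp_pos: [512.8, 0.3, 53.9]
tool_rot: [[-0.613, 0.79, 0.0], [0.79, 0.613, -0.0], [-0.0, 0.0, -1.0]]
wrist_force: [-0.8, -0.8, -1.9]
opening: 13.9
gripper_force: 30.0
```

In the tool's units: -40 mm is -0.8, -30 mm is -0.6.

run_rows(
  offsets="0 0 0 0 0 0.006 8 | 0 0 0 0 0 0 20 | 0 0 0 0 0 0 30 | 0 0 0 0 0 0 40 | 0 0 0 0 0 0 44 | 0 0 0 0 0 -0.2 44 | 0 0 0 0 0 -0.6 44 | 0 0 0 0 0 -0.8 44",
)

```text
clock: 31.6
tcp_pos: [511.8, 0.4, 133.9]
tool_rot: [[-0.613, 0.79, -0.003], [0.79, 0.613, 0.0], [0.002, -0.002, -1.0]]
wrist_force: [0.1, -0.8, 0.7]
opening: 43.9
gripper_force: 0.0
```

run_rows(
  offsets="0 0 0 0 0 -0.8 44 | 0 0 0 -0.6 -0.4 -0.8 44 | 0 0 0 -0.7 -0.5 0 44 | 0 0 0 -0.7 -0.5 0 44 | 0 0 0 -0.7 -0.5 0 44 | 0 0 0 -0.7 -0.5 0 44 | 0 0 0 -0.6 -0.4 0 44 | 0 0 0 0 0 0 44",
)

```text
clock: 32.4
tcp_pos: [524.2, -244.6, 211.2]
tool_rot: [[-0.61, 0.792, 0.001], [0.792, 0.61, -0.001], [-0.001, -0.0, -1.0]]
wrist_force: [-0.4, 0.2, -0.4]
opening: 43.8
gripper_force: 0.0
```

Run:
```python
from h import *
np.set_printoptions(precision=1,suppress=True)
for n in("top","side"):
    p=manip.get_image(n);W=cloud(p);I=p["image"].astype(int)
    t=W[near(W,(458,354),70,84,104)&(I[...,0]>I[...,2]+30)];print(n,"mug",circ(t))
    q=W[near(W,(513,0),60,73,95)];print("bar",len(q),q.mean(0),np.median(q[:,2]))
    for k in("rear0","mug"):
        for r in manip.landmark_of(p,k)[:6]: print(k,round(r["p"],2),back(p,r["at"][0]*640,r["at"][1]*480,26 if k!="mug" else 6))
    g=(np.ptp(I,axis=2)<28)&near(W,(513,0),75,28,46);c,l,s,ce=cv2.connectedComponentsWithStats(g.astype(np.uint8))
    a=np.radians(37.8);e=np.array([np.cos(a),np.sin(a)])
    for i in range(1,c):
        if s[i,4]>8: d=W[l==i].mean(0)[:2]-[512.8,.3];print("grey",s[i,4],"tray x,y",d@e,d@[-e[1],e[0]])
```

```text
top mug [458.5 357.8  45.2]
bar 305 [509.7   3.9  80.4] 80.40979460115932
rear0 0.49 [526.   16.5  26. ]
rear0 0.45 [517.9  39.4  26. ]
mug 0.75 [461.5 366.9   6. ]
grey 191 tray x,y 25.243661727161445 2.9696554390040006
grey 169 tray x,y -7.696494466931253 2.0880883505476504
side mug [459.3 353.9  44.8]
bar 93 [496.5  15.1  77.9] 77.95472643500466
rear0 0.49 [516.2  14.5  26. ]
mug 0.83 [464.9 346.8   6. ]
grey 93 tray x,y -10.325458766479738 -3.56019118075394
```

run_rows(
  offsets="0 0 0 0 0 0 44 | 0 0 0 0 0 0 44",
  lines="1,1",
)

```text
clock: 32.9
```

```bash
python3 -c "
from plant import manip
print(manip.job_done())"
```

```text
the job is handed in; nothing more can be done
None
```

I handed the job in at 32.9 s, with no verdict returned: the mug stands on the coaster about 2 mm off centre, and the tray is level on the trivet with its middle and rear rows in place; I could see only two of the three front balls in the mug, and I take the third to be hidden behind its wall because the front row is empty.

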